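# Lay the try square against the clamped board at the red clip

### The job

Get the clamped board ready for squaring off at the red clip: first put the timber offcut that is in the way in front of that half of the board into the grey tray, then set the try square flat on the bench with its thick yellow stock flush all along the board's near edge and its blade lying across the board, pointing straight at the middle of the red clip. Let go of it there, and leave the other offcut and everything else where they are.

Things in the scene. Friction and masses are not known exactly. Their poses are not given: they have to be found in the camera images.
- board: Pale board fixed on the bench, 130 (x) x 340 (y) x 18 mm high. Origin: centre of its underside. +x points away from the robot: its near edge, to lay the square against, is the face x = -65 mm. Two dark hold-down clamps (30 mm wide, up to 62 mm above the bench) stand on it at x = 15 to 65, y = +148 and -148 mm.
- red_clip: Red clip fixed on the board near its far edge, 30 (x) x 40 (y) mm, rising about 36 mm above the board. Origin: centre of its underside, on the board's top; axes as the board's. It is in the board's left (+y) or right (-y) half, about 80 mm from the middle, and marks where the blade must point.
- blue_clip: Blue clip, the same as the red one, in the other half of the board. Of no use to this job.
- dark_offcut: Dark timber offcut, loose, 40 (x) x 90 (y) x 50 mm high, standing close in front of the near edge of the board's left (+y) half. Origin: centre of its underside.
- pale_offcut: Pale timber offcut, loose, 40 (x) x 90 (y) x 50 mm high, standing close in front of the near edge of the board's right (-y) half. Origin: centre of its underside.
- square: L-shaped try square, loose, right way up. Origin: centre of the underside of its yellow stock, 28 (x) x 100 (y) x 30 mm high; on it a black grip ridge, 18 (x) x 60 (y) mm, 30 to 58 mm up. Steel blade: from the stock's face x = 14 to x = 109 mm, 30 mm wide, centred on y = 35 mm, 19.5 to 23.5 mm up: it passes just above the board when the stock stands on the bench, its face against the near edge.
- stock_end_a (a point): The +y (blade) end of the stock's face, at (14, 50, 10) mm on the square.
- stock_end_b (a point): The -y end of the stock's face, at (14, -50, 10) mm on the square.
- blade_tip (a point): Middle of the blade's far end, lower side, at (109, 35, 19.5) mm on the square.
- tray: Grey open tray fixed on the bench, 190 (x) x 150 (y) x 45 mm high, walls and floor 5 mm thick. Origin: centre of its underside. It and the square lie one on each side of the board, either way round.
- glue: Bystander, to be left alone: white glue bottle with orange cap, 60 mm across, 150 mm tall.
- jar: Bystander, to be left alone: amber glass jar, 70 mm across, 90 mm tall.
Not all that is in view belongs to the job. What is shaped like the square but turquoise is not meant.

How it is judged:
By the outcome, as a careful person would: the job done as asked, in the order asked, and still so for the second after the job is handed in, with the robot touching nothing.
It also fails if it takes over 56 s, if anything falls off the work surface, if the arm or the gripper's body presses on something with over 40 N, if the wrist force passes 120 N, or if a joint passes its speed limit or range.

### The arm

A 6-joint arm with a two-finger parallel gripper is mounted at the origin on the work surface. World frame = base frame: x ahead of the robot, y to its left, z up, the work surface at z = 0. Lengths are in mm, angles in rad, forces in N, time in s.
With the tool pointing down it reaches from about 275 to 750 mm from the base axis. Payload 10.2 kg.
Tool frame: the origin (TCP) lies midway between the tips of the shut fingers; the grasp point (between the pads) lies 19 mm behind it; z points along the fingers, y is the line along which they close (so a half turn about z gives the same grasp; the last joint's range is limited). The gripper opens to 85 mm and grips with 20 to 120 N. Pads are 22 mm wide; open, the fingers measure 114 mm over their backs; the gripper's body (76 mm by 85 mm) begins 54 mm behind the grasp point. The pads swing forward as they close: fully open they stand 13 mm farther back than shut.
Start: joints at [0.883, 0.313, 1.498, -0, 1.331, -0.223], TCP at [235.341, 469.303, 231.294] pointing down, gripper open.
Joint ranges: [-2.94, 2.94], [-0.97, 2.17], [0.19, 2.56], [-1.23, 4.37], [0.02, 3.11], [-2.88, 2.88]. Speed limits (rad/s): [2.39, 2.39, 3.01, 3.14, 3.14, 3.14].

### API

Orientations are given as a unit quaternion [w, x, y, z].
In Python, from rig import ctrl gives the robot as it stands.
- The arm moves only by the tool send_rows, never from a script. Its argument "targets" is a list of rows, each a list of 7 numbers: the closure, from -1 (fully open) to 1 (shut), so that 0 is half open, then the shift along the tool's x, y, z in m, then the turn, a rotation vector about the tool's x, y, z in rad. In form: [[claw, dx, dy, dz, ax, ay, az], ...]. A call has exactly 10 rows; each row shifts and turns the commanded pose from where the row before left it, along the tool's axes as they then stand; what a row does not reach is not made up. A row lasts 1/8 s, in which the tool goes at most 62.5 mm and 10.7 degrees, less where a joint would pass 70% of its speed; a pose out of reach is approached as far as the arm can. A call with a gripper value outside its range is refused whole. The fingers move at their own pace and stop on an object; "squeeze" is the grip in N (left out, the last holds). Time passes only in rows, so rows that do not move let the fingers close, or fill a call up. It gives the time, the measured TCP pose, the force, the opening and the grip force at its end, in the units of the state.
- ctrl.sense(): the state, without advancing time (a new reading comes with each control period).
- ctrl.capture(name): name is "scene" or "top" or "wrist"; returns a dict with "img" (420x560x3 uint8, red, green, blue), "camera_matrix" (3x3 intrinsics, pixels), "k1" (the pictures are not rectified: a ray, as slopes to the right and down, at radius r is drawn at 1 + k1 r^2 times it, then the intrinsics apply), "R" (3x3) and "t" (3): a world point X has camera coordinates R X + t. Camera axes: x right, y down, z forward; pixel columns grow to the right and rows downward; lengths in mm; the calibration is good to about 2 mm. A picture is of the moment at which its call begins. There is no depth.
- ctrl.finish_job(): hands the job in; it is judged then, once.
Trained networks look in a picture, given as the dict that the camera call returned (one of the last four; its "shot" number tells which), for a name from the list of things; names that differ only in an ending like _2 or _b are one class to them, and where a whole thing is asked for, a point or a joint stands for the part that bears it (a point fixed in the world has none). Each returns a list of dicts, best first, with "score" (0 to 1); they miss things now and then, are a little off and sometimes report something else, mostly with a low value. They report only what shows in the picture. A call takes as long as a camera call. They do not tell look-alikes from the thing itself.
- ctrl.boxes_of(query, picture): "extent" ([left, top, width, height] in pixels, round what is visible of it).
- ctrl.landmark_of(query, picture): "point" ([column, row] in pixels: a listed point, or the origin of a listed thing).
The state is a dict: "time_s": time; "joints": joint angles; "dq": joint speeds; "tau": joint torques, N m; "eef_pos": TCP position; "ee_rot": TCP orientation; "force": force on the tool from outside, world axes, zero at the start; "wrist_torque": the same for the moment, N m; "grip_width": opening from 0.0 (shut) to 1.0 (fully open); "grip_force": force on a finger pad.
Only numpy, scipy, OpenCV 4.12 (cv2) and the standard library are available. Lean on these libraries where they do the work, as an engineer would, in place of code of your own. Each camera call takes 0.05 s, during which the arm holds its last target. There are 200 camera calls.

## Working session

There is one attempt and no reset: what is moved stays moved. The work goes in short steps, Python scripts to look and compute and a tool call to move; the robot and the scene stay as the last step left them, time stands still between calls to the robot, and variables do not carry over. Pictures are saved under pics/ and viewed, at most 12 in all, crops included, and the job is handed in when it is done.

Besides the shell and the picture viewer there is one more tool, called after "Request:" as name([rows], argument=value, ...), one row to a line, values as JSON. send_rows: Moves the arm, as the interface text tells. Its arguments: {"type":"object","properties":{"targets":{"type":"array"},"squeeze":{"type":"number"}},"required":["targets"]}

```bash
mkdir -p pics; cat > h.py <<'E'
import numpy as np, cv2
from rig import ctrl
def ray(p,c):
    K=c["camera_matrix"];K=np.array(K)
    x=(p[0]-K[0,2])/K[0,0];y=(p[1]-K[1,2])/K[1,1]
    u,v=x,y
    for _ in range(20):
        s=1+c["k1"]*(u*u+v*v);u,v=x/s,y/s
    R=np.array(c["R"]);t=np.array(c["t"])
    return -R.T@t, R.T@np.array([u,v,1.])
def at(p,c,z):
    o,d=ray(p,c);return (o+d*(z-o[2])/d[2]).round(1)
def proj(X,c):
    q=np.array(c["R"])@np.array(X,float)+np.array(c["t"]);u,v=q[:2]/q[2]
    s=1+c["k1"]*(u*u+v*v);K=np.array(c["camera_matrix"])
    return np.array([K[0,0]*u*s+K[0,2],K[1,1]*v*s+K[1,2]])
def save(c,n,crop=None,k=1):
    im=cv2.cvtColor(c["img"],cv2.COLOR_RGB2BGR)
    if crop: x,y,w,h=crop; im=im[y:y+h,x:x+w]
    cv2.imwrite(f"pics/{n}.png",cv2.resize(im,None,fx=k,fy=k,interpolation=cv2.INTER_CUBIC))
E
cat > a.py <<'E'
from h import *
print(ctrl.sense())
Z=dict(board=0,red_clip=18,blue_clip=18,dark_offcut=0,pale_offcut=0,square=0,stock_end_a=10,stock_end_b=10,blade_tip=19.5,tray=0,glue=0,jar=0)
for n in("top","scene"):
    c=ctrl.capture(n);save(c,n+"0")
    for q,z in Z.items():
        for r in ctrl.landmark_of(q,c)[:3]: print(n,q,round(r["score"],2),np.round(r["point"],1),at(r["point"],c,z))
E
python3 a.py
```

```text
{'time_s': 0.0, 'joints': array([ 8.82621308e-01,  3.13440798e-01,  1.49845810e+00,  2.70257470e-05,
        1.33102347e+00, -2.23400187e-01]), 'dq': array([ 6.54568473e-04,  5.33060573e-04, -3.80676820e-04, -2.14198338e-03,
        9.45460280e-06,  6.32432417e-04]), 'tau': array([ 1.19972898e-03, -4.12267578e+01, -2.59739506e+01, -7.30218881e-05,
        4.20684490e-03, -3.71843953e-05]), 'eef_pos': array([235.14556055, 469.09339572, 230.73188409]), 'ee_rot': array([-3.04434056e-04,  2.30304499e-01,  9.73118387e-01, -5.91207578e-04]), 'force': array([-0.29760368,  0.26306361,  0.40243338]), 'wrist_torque': array([-0.05636012, -0.03427846,  0.01109777]), 'grip_force': 0.0, 'grip_width': 0.9989361203521986}
top board 0.8 [263.  195.1] [587.   44.4  -0. ]
top red_clip 0.52 [297.2 168.4] [652.7 -40.1  18. ]
top blue_clip 0.49 [225.8 170.8] [643.4 138.   18. ]
top dark_offcut 0.76 [255.6 234.3] [487.3  60.4   0. ]
top pale_offcut 0.55 [314.  229.4] [501.9 -83.2   0. ]
top square 0.62 [239.1 299.4] [329.5  95.8   0. ]
top square 0.6 [414.8 253.8] [ 445.6 -329.1    0. ]
top stock_end_a 0.8
[... 925 characters left out ...]
349.1 193.3] [336.7  88.1   0. ]
scene square 0.64 [230.3 139.3] [ 429.7 -340.9    0. ]
scene stock_end_a 0.98 [342.9 201.3] [378.   94.3  10. ]
scene stock_end_a 0.87 [217.4 134.3] [ 447.9 -382.5   10. ]
scene stock_end_a 0.87 [350.2 174.4] [283.8  50.6  10. ]
scene stock_end_b 0.98 [342.9 201.3] [378.   94.3  10. ]
scene stock_end_b 0.87 [217.4 134.3] [ 447.9 -382.5   10. ]
scene stock_end_b 0.87 [350.2 174.4] [283.8  50.6  10. ]
scene blade_tip 0.91 [315.4 189.5] [405.7   6.6  19.5]
scene blade_tip 0.73 [198.9 160.8] [ 567.9 -345.1   19.5]
scene tray 0.61 [408.1 265.7] [418.9 370.4   0. ]
scene glue 0.57 [334.5 326. ] [700.8 319.7   0. ]
scene jar 0.97 [173.4 193.9] [ 701.8 -326.5    0. ]
```

View pics/top0.png

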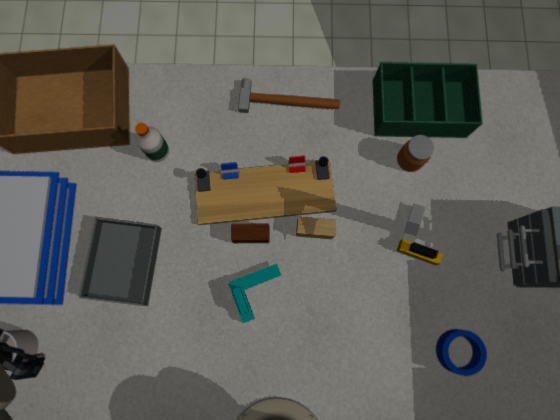

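View pics/scene0.png

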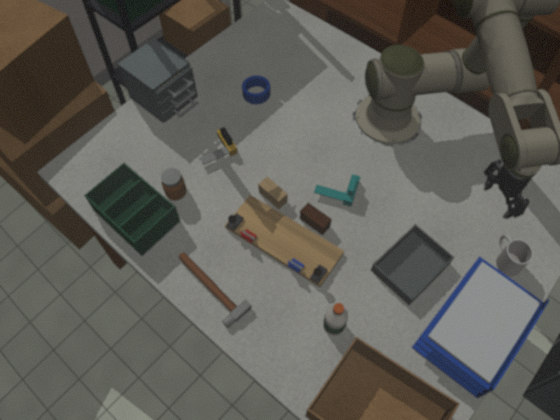

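Top view: the red clip (297,164) is in the right half, so the pale offcut at (316,228) is the one in the way. The dark one (250,233) stays. There are two square-like things: turquoise at (250,290), which is not meant, and yellow stock with steel blade at (421,252), which fits. The grey tray is at (120,262). I'll confirm with a crop and plan the first move.

```bash
cat > plan.py <<'E'
from h import *
from scipy.spatial.transform import Rotation as Ro
def down(a): # closing axis (tool y) at world angle a, tool z down
    y=np.array([np.cos(a),np.sin(a),0]);z=np.array([0,0,-1.]);return Ro.from_matrix(np.c_[np.cross(y,z),y,z])
def cur(s=None):
    s=s or ctrl.sense();q=s["ee_rot"];return np.array(s["eef_pos"]),Ro.from_quat([q[1],q[2],q[3],q[0]])
def ang(r): y=r.as_matrix()[:,1];return np.arctan2(y[1],y[0])
def plan(wps,claw,n=None,start=None):
    """wps: list of (x,y,z,deg,rows[,claw]); rounded rows, each from where the rounded ones lead"""
    p,r=start or cur();out=[]
    for w in wps:
        T=np.array(w[:3],float);rt=down(np.radians(w[3]));k=w[4];cl=w[5] if len(w)>5 else claw
        for i in range(k):
            f=1/(k-i)
            d=r.inv().apply((T-p)*f)/1000;rv=(r.inv()*rt).as_rotvec()*f
            d=d.round(4);rv=rv.round(3)+0.
            out.append([cl,*(d+0.).tolist(),*rv.tolist()])
            p=p+r.apply(d)*1000;r=r*Ro.from_rotvec(rv)
            if np.linalg.norm(d)>.0625 or np.linalg.norm(rv)>.186: print("ROW TOO BIG",i,w)
    print(len(out),"rows -> ",p.round(1),np.degrees(ang(r)).round(2))
    for i in range(0,len(out),10): print(str(out[i:i+10]).replace(" ",""))
E
python3 - <<'E'
from plan import *
c=ctrl.capture("top");save(c,"crop1",(185,140,270,190),2.9)
c=ctrl.capture("wrist");
R=np.array(c["R"]);print("wrist cam",(-R.T@c["t"]).round(),R.round(2),c["camera_matrix"],c["k1"])
plan([(430,-90,250,5,12),(430,-90,250,5,8)],-1)
E
```

```text
wrist cam [172. 501. 374.] [[ 0.45  0.89 -0.  ]
 [ 0.86 -0.43  0.29]
 [ 0.26 -0.13 -0.96]] [[291.94713421   0.         278.42400242]
 [  0.         291.94713421 207.66368889]
 [  0.           0.           1.        ]] -0.03461070973850331
20 rows ->  [430. -90. 250.] 4.98
[[-1,-0.0354,-0.0344,-0.0016,0.0,0.0,0.085],[-1,-0.0382,-0.0313,-0.0016,0.0,0.0,0.085],[-1,-0.0407,-0.0279,-0.0015,0.0,0.0,0.085],[-1,-0.0429,-0.0243,-0.0016,0.0,0.0,0.085],[-1,-0.0448,-0.0206,-0.0015,0.0,0.0,0.085],[-1,-0.0464,-0.0167,-0.0016,0.0,0.0,0.085],[-1,-0.0477,-0.0127,-0.0015,0.0,0.0,0.085],[-1,-0.0486,-0.0087,-0.0016,0.0,0.0,0.085],[-1,-0.0492,-0.0045,-0.0015,0.0,0.0,0.085],[-1,-0.0493,-0.0003,-0.0016,0.0,0.0,0.085]]
[[-1,-0.0492,0.0039,-0.0015,0.0,0.0,0.084],[-1,-0.0487,0.008,-0.0016,0.0,0.0,0.085],[-1,0.0,0.0,0.0,0.0,0.0,0.0],[-1,0.0,0.0,0.0,0.0,0.0,0.0],[-1,0.0,0.0,0.0,0.0,0.0,0.0],[-1,0.0,0.0,0.0,0.0,0.0,0.0],[-1,0.0,0.0,0.0,0.0,0.0,0.0],[-1,0.0,0.0,0.0,0.0,0.0,0.0],[-1,0.0,0.0,0.0,0.0,0.0,0.0],[-1,0.0,0.0,0.0,0.0,0.0,0.0]]
```

View pics/crop1.png

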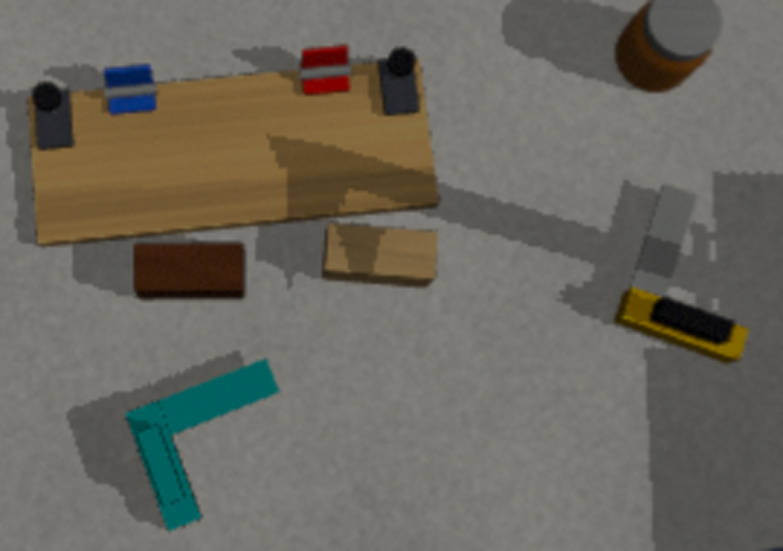

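The crop confirms it: the yellow stock with black ridge and steel blade (crop 680,320) is the square, and the pale offcut (crop 380,255) is in front of the red clip's half. Moving over the offcut.

Request:
send_rows([
  [-1,-0.0424,-0.0413,-0.0019,0,0,0.102],
  [-1,-0.0464,-0.0368,-0.0019,0,0,0.102],
  [-1,-0.0499,-0.0318,-0.0019,0,0,0.102],
  [-1,-0.0529,-0.0266,-0.0019,0,0,0.102],
  [-1,-0.0553,-0.0211,-0.0019,0,0,0.102],
  [-1,-0.0572,-0.0153,-0.0019,0,0,0.102],
  [-1,-0.0584,-0.0095,-0.0019,0,0,0.102],
  [-1,-0.0591,-0.0035,-0.0019,0,0,0.102],
  [-1,-0.0591,0.0025,-0.0019,0,0,0.102],
  [-1,-0.0586,0.0085,-0.0019,0,0,0.102],
], squeeze=60)

```text
time_s: 2.65
eef_pos: [429.4, -92.1, 250.6]
ee_rot: [0.0, 0.678, 0.736, 0.0]
force: [1.1, 0.7, -0.3]
grip_width: 0.999
grip_force: 0.0
```

```bash
cat > b.py <<'E'
from plan import *
import pickle
c=ctrl.capture("wrist");save(c,"w1",None,1.4);pickle.dump(c,open("w1.pkl","wb"))
p,r=cur();print(p.round(1),np.degrees(ang(r)))
for q,z in dict(board=0,red_clip=18,pale_offcut=0,dark_offcut=0,square=0,stock_end_a=10,blade_tip=19.5).items():
    for d in ctrl.landmark_of(q,c)[:3]: print(q,round(d["score"],2),np.round(d["point"],1),at(d["point"],c,z))
E
python3 b.py
```

```text
[431.  -97.5 250.4] 4.260167698837127
board 0.6 [422.4  83.7] [603.   40.2   0. ]
red_clip 0.67 [456.5 151.1] [656.7 -37.9  18. ]
pale_offcut 0.98 [332. 179.] [504.7 -91.2   0. ]
square 0.61 [203.6  17.7] [326.2  90.6   0. ]
square 0.57 [282.8 327.7] [ 458.9 -339.5    0. ]
stock_end_a 0.91 [253.2  14.5] [386.2  95.5  10. ]
stock_end_a 0.71 [297.6 307.9] [ 477.5 -293.    10. ]
stock_end_a 0.59 [167.3  42.7] [286.   58.1  10. ]
blade_tip 0.89 [351. 338.] [ 565.1 -334.7   19.5]
blade_tip 0.86 [262.  103.2] [403.7  -2.1  19.5]
blade_tip 0.44 [273.9 356.9] [ 448.  -381.    19.5]
```

View pics/w1.png

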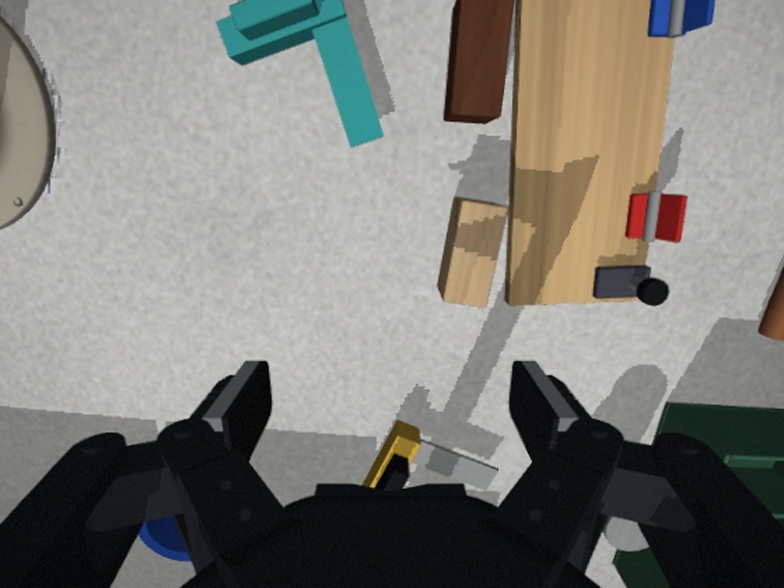

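Wrist view: the pale offcut's top is about (458,198)–(508,206)–(488,306)–(443,300). The board's near edge runs from (516,0) to (507,302), the red clip is at (656,217), and the square's stock is at (390,455).

```bash
python3 - <<'E'
from plan import *
import pickle
c=pickle.load(open("w1.pkl","rb"))
for n,z,ps in [("offcut top",50,[(459,199),(508,206),(488,306),(441,298)]),("board near top edge",18,[(516,5),(511,150),(507,302),(650,302),(675,40)]),("clip",18,[(630,194),(686,196),(682,242),(626,237)])]:
    P=[at((x/1.4,y/1.4),c,z) for x,y in ps];print(n,*[q[:2] for q in P],np.mean(P,0).round(1))
hsv=cv2.cvtColor(c["img"],cv2.COLOR_RGB2HSV)
E
```

```text
offcut top [484.  -39.7] [525.4 -41.8] [ 522. -130.] [ 479.3 -126.1] [502.7 -84.4  50. ]
board near top edge [516.  115.7] [529.6   4.3] [ 548.8 -134.7] [ 690.2 -123. ] [653.1 104.2] [587.5  -6.7  18. ]
clip [644.3 -23.2] [697.1 -20. ] [705.4 -62. ] [650.1 -62.2] [674.2 -41.8  18. ]
```

```bash
python3 - <<'E'
from plan import *
p,r=cur();print(p,np.degrees(ang(r)))
plan([(503,-84,100,-3,4),(503,-84,22,-3,4),(503,-84,22,-3,2)],-1)
s=(np.array([503,-84,22.]),down(np.radians(-3)))
plan([(503,-84,22,-3,6),(503,-84,130,-3,4),(415,378,130,-3,10)],1,start=s)
c=ctrl.capture("top");
for d in ctrl.boxes_of("tray",c): print(d)
hs=c["img"][200:320,60:180].astype(int);m=(hs.max(2)<75)
E
```

```text
[428.87219503 -88.95900279 250.47291172] 5.040552269863905
10 rows ->  [503. -84.  22.] -2.98
[[-1,-0.0004,0.0186,0.0376,0.0,0.0,0.035],[-1,0.0003,0.0185,0.0376,0.0,0.0,0.035],[-1,0.0009,0.0186,0.0376,0.0,0.0,0.035],[-1,0.0015,0.0185,0.0377,0.0,0.0,0.035],[-1,0.0,0.0,0.0195,0.0,0.0,0.0],[-1,0.0,0.0,0.0195,0.0,0.0,0.0],[-1,0.0,0.0,0.0195,0.0,0.0,0.0],[-1,0.0,-0.0001,0.0195,0.0,0.0,0.0],[-1,0.0,0.0,0.0,0.0,0.0,0.0],[-1,0.0,0.0,0.0,0.0,0.0,0.0]]
20 rows ->  [415. 378. 130.] -3.0
[[1,0.0,0.0,0.0,0.0,0.0,0.0],[1,0.0,0.0,0.0,0.0,0.0,0.0],[1,0.0,0.0,0.0,0.0,0.0,0.0],[1,0.0,0.0,0.0,0.0,0.0,0.0],[1,0.0,0.0,0.0,0.0,0.0,0.0],[1,0.0,0.0,0.0,0.0,0.0,0.0],[1,0.0,0.0,-0.027,0.0,0.0,0.0],[1,0.0,0.0,-0.027,0.0,0.0,0.0],[1,0.0,0.0,-0.027,0.0,0.0,0.0],[1,0.0,0.0,-0.027,0.0,0.0,0.0]]
[[1,0.0457,-0.0112,0.0,0.0,0.0,0.0],[1,0.0457,-0.0112,0.0,0.0,0.0,0.0],[1,0.0457,-0.0112,0.0,0.0,0.0,0.0],[1,0.0457,-0.0112,0.0,0.0,0.0,0.0],[1,0.0457,-0.0112,0.0,0.0,0.0,0.0],[1,0.0457,-0.0112,0.0,0.0,0.0,0.0],[1,0.0456,-0.0112,0.0,0.0,0.0,0.0],[1,0.0457,-0.0112,0.0,0.0,0.0,0.0],[1,0.0456,-0.0112,0.0,0.0,0.0,0.0],[1,0.0457,-0.0113,0.0,0.0,0.0,0.0]]
{'extent': [79.9, 218.6, 84.2, 86.0], 'score': 0.74}
```

Request:
send_rows([
  [-1,0,0.0186,0.0376,0,0,0.035],
  [-1,0.0003,0.0185,0.0376,0,0,0.035],
  [-1,0.0009,0.0186,0.0376,0,0,0.035],
  [-1,0.0015,0.0185,0.0377,0,0,0.035],
  [-1,0,0,0.0195,0,0,0],
  [-1,0,0,0.0195,0,0,0],
  [-1,0,0,0.0195,0,0,0],
  [-1,0,0,0.0195,0,0,0],
  [-1,0,0,0,0,0,0],
  [-1,0,0,0,0,0,0],
])

```text
time_s: 4.4
eef_pos: [503.6, -84.7, 22.6]
ee_rot: [0.001, 0.726, 0.688, 0.0]
force: [0.7, -0.8, 0.3]
grip_width: 1.004
grip_force: 0.0
```

Request:
send_rows([
  [1,0,0,0,0,0,0],
  [1,0,0,0,0,0,0],
  [1,0,0,0,0,0,0],
  [1,0,0,0,0,0,0],
  [1,0,0,0,0,0,0],
  [1,0,0,0,0,0,0],
  [1,0,0,-0.027,0,0,0],
  [1,0,0,-0.027,0,0,0],
  [1,0,0,-0.027,0,0,0],
  [1,0,0,-0.027,0,0,0],
], squeeze=60)

```text
time_s: 5.65
eef_pos: [502.9, -84.8, 130.4]
ee_rot: [-0.0, 0.726, 0.688, -0.0]
force: [0.2, -1.0, -0.7]
grip_width: 0.46
grip_force: 60.7
```

Request:
send_rows([
  [1,0.02,-0.005,0,0,0,0],
  [1,0.045,-0.011,0,0,0,0],
  [1,0.058,-0.0142,0,0,0,0],
  [1,0.06,-0.0147,0,0,0,0],
  [1,0.06,-0.0147,0,0,0,0],
  [1,0.06,-0.0147,0,0,0,0],
  [1,0.058,-0.0142,0,0,0,0],
  [1,0.048,-0.0118,0,0,0,0],
  [1,0.033,-0.0081,0,0,0,0],
  [1,0.015,-0.0037,0,0,0,0],
])

```text
time_s: 6.9
eef_pos: [413.9, 379.1, 128.3]
ee_rot: [-0.0, 0.725, 0.689, -0.001]
force: [0.3, -0.6, -1.1]
grip_width: 0.456
grip_force: 60.8
```

```bash
python3 - <<'E'
from plan import *
p,r=cur();print(p,np.degrees(ang(r)))
c=ctrl.capture("wrist");save(c,"w2",None,1.4)
for d in ctrl.landmark_of("tray",c)[:2]:print(d,at(d["point"],c,0))
c=ctrl.capture("top");
for d in ctrl.landmark_of("tray",c)[:2]:print(d,at(d["point"],c,0))
# square refine: yellow & black in top
save(c,"top2",(30,130,420,200),1.9)
p,r=cur();print(p,np.degrees(ang(r)))
E
```

```text
[413.93512378 379.08206174 128.28073618] -2.958327085138074
{'point': [121.6, 262.2], 'score': 0.67} [413.1 384.1   0. ]
[415.7068052  376.75809076 129.25773563] -3.1123449720836085
```

View pics/top2.png

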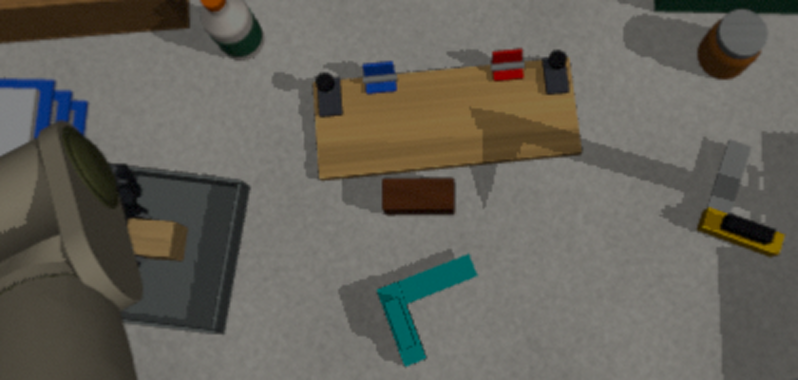

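The carried offcut (155,240) is over the tray (185,250). Lowering and releasing.

Request:
send_rows([
  [1,0.003,0,0.02,0,0,0],
  [1,0,0,0.022,0,0,0],
  [1,0,0,0.022,0,0,0],
  [1,0,0,0.018,0,0,0],
  [1,0,0,0.012,0,0,0],
  [1,0,0,0.007,0,0,0],
  [1,0,0,0,0,0,0],
  [1,0,0,0,0,0,0],
  [-1,0,0,0,0,0,0],
  [-1,0,0,0,0,0,0],
])

```text
time_s: 8.35
eef_pos: [416.2, 380.7, 29.2]
ee_rot: [0.0, 0.726, 0.688, 0.0]
force: [-0.1, -0.3, 0.7]
grip_width: 0.864
grip_force: 0.0
```

```bash
python3 - <<'E'
from plan import *
p,r=cur();print(p,np.degrees(ang(r)))
s=(np.array([413,380,29.]),down(np.radians(-3)))
plan([(413,380,29,-3,3),(413,380,230,-3,4),(420,330,250,-3,3),(425,-200,250,-20,10)],-1,start=s)
E
```

```text
[416.20837833 380.67319975  29.15917672] -3.0890636278092187
20 rows ->  [ 425. -200.  250.] -20.02
[[-1,0.0,0.0,0.0,0.0,0.0,0.0],[-1,0.0,0.0,0.0,0.0,0.0,0.0],[-1,0.0,0.0,0.0,0.0,0.0,0.0],[-1,0.0,0.0,-0.0503,0.0,0.0,0.0],[-1,0.0,0.0,-0.0502,0.0,0.0,0.0],[-1,0.0,0.0,-0.0503,0.0,0.0,0.0],[-1,0.0,0.0,-0.0502,0.0,0.0,0.0],[-1,-0.0165,0.0032,-0.0067,0.0,0.0,0.0],[-1,-0.0165,0.0032,-0.0067,0.0,0.0,0.0],[-1,-0.0166,0.0032,-0.0066,0.0,0.0,0.0]]
[[-1,-0.0529,0.0033,0.0,0.0,0.0,0.03],[-1,-0.0528,0.0049,0.0,0.0,0.0,0.03],[-1,-0.0526,0.0064,0.0,0.0,0.0,0.03],[-1,-0.0524,0.008,0.0,0.0,0.0,0.03],[-1,-0.0521,0.0096,0.0,0.0,0.0,0.029],[-1,-0.0518,0.0111,0.0,0.0,0.0,0.03],[-1,-0.0515,0.0126,0.0,0.0,0.0,0.029],[-1,-0.0511,0.0141,0.0,0.0,0.0,0.03],[-1,-0.0506,0.0157,0.0,0.0,0.0,0.029],[-1,-0.0502,0.0171,0.0,0.0,0.0,0.03]]
```

Request:
send_rows([
  [-1,0,0,0,0,0,0],
  [-1,0,0,0,0,0,0],
  [-1,0,0,-0.03,0,0,0],
  [-1,0,0,-0.05,0,0,0],
  [-1,0,0,-0.055,0,0,0],
  [-1,0,0,-0.055,0,0,0],
  [-1,-0.0165,0.0032,-0.03,0,0,0],
  [-1,-0.04,0.0032,0,0,0,0],
  [-1,-0.055,0.0032,0,0,0,0],
  [-1,-0.06,0.003,0,0,0,0.03],
])

```text
time_s: 9.6
eef_pos: [419.0, 207.2, 248.8]
ee_rot: [0.0, 0.736, 0.677, 0.0]
force: [0.5, -0.4, 1.6]
grip_width: 0.998
grip_force: 0.0
```

Request:
send_rows([
  [-1,-0.06,0.0049,0,0,0,0.03],
  [-1,-0.06,0.0064,0,0,0,0.03],
  [-1,-0.06,0.008,0,0,0,0.03],
  [-1,-0.06,0.0096,0,0,0,0.03],
  [-1,-0.06,0.0111,0,0,0,0.03],
  [-1,-0.05,0.0126,0,0,0,0.03],
  [-1,-0.035,0.01,0,0,0,0.03],
  [-1,-0.015,0.005,0,0,0,0.03],
  [-1,0,0,0,0,0,0.025],
  [-1,0,0,0,0,0,0],
])

```text
time_s: 10.85
eef_pos: [417.6, -196.8, 248.9]
ee_rot: [-0.0, 0.819, 0.574, 0.0]
force: [0.4, 0.8, 0.3]
grip_width: 1.001
grip_force: 0.0
```

```bash
cat > c.py <<'E'
from plan import *
import pickle,sys,time
p,r=cur();print(p.round(1),np.degrees(ang(r)).round(2))
ctrl.capture("wrist");c=ctrl.capture("wrist");save(c,sys.argv[1],None,1.4);pickle.dump(c,open(sys.argv[1]+".pkl","wb"))
p,r=cur();print(p.round(1),np.degrees(ang(r)).round(2))
for q,z in dict(red_clip=18,pale_offcut=0,square=0,stock_end_a=10,stock_end_b=10,blade_tip=19.5).items():
    for d in ctrl.landmark_of(q,c)[:2]: print(q,round(d["score"],2),np.round(d["point"],1),at(d["point"],c,z))
E
python3 c.py w3
```

```text
[ 417.6 -196.8  248.9] -19.93
[ 417.6 -196.9  248.9] -19.89
square 0.61 [330.6 257.3] [ 450.9 -338.1    0. ]
stock_end_a 0.86 [339.9 289.4] [ 448.5 -388.5   10. ]
stock_end_a 0.74 [340.9 224. ] [ 479.  -288.8   10. ]
stock_end_b 0.86 [339.9 289.4] [ 448.5 -388.5   10. ]
stock_end_b 0.74 [340.9 224. ] [ 479.  -288.8   10. ]
blade_tip 0.7 [413.4 239. ] [ 567.  -340.5   19.5]
blade_tip 0.65 [204.5  26.4] [400.2  -3.1  19.5]
```

View pics/w3.png

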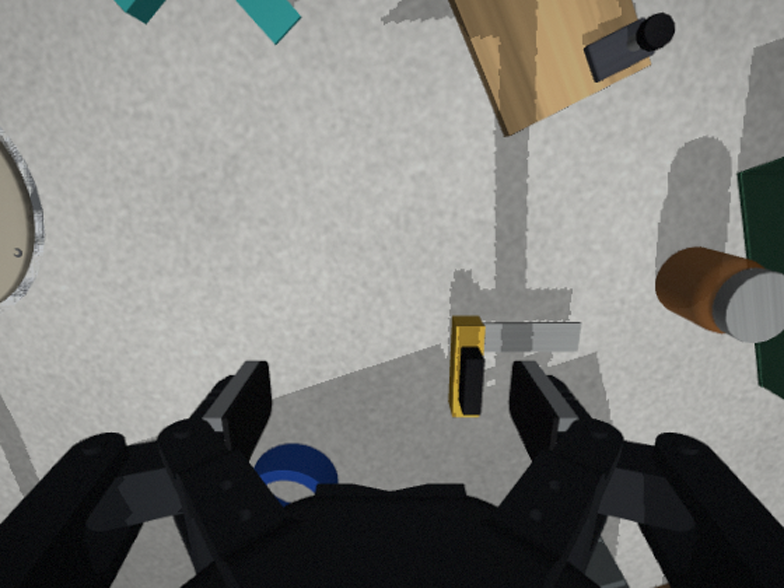

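The square's stock spans (453–484, 318–416), its ridge tops at (470,380) and the blade tip is (579,337). Fit its pose, and the board corner, from these points.

```bash
cat > fit.py <<'E'
from plan import *
from scipy.optimize import least_squares
def fit(c,pts,x0,dz=0):
    M=np.array([p for p,_ in pts],float);U=np.array([u for _,u in pts])/1.4
    def W(v):
        a=v[2];return np.c_[v[0]+M[:,0]*np.cos(a)-M[:,1]*np.sin(a),v[1]+M[:,0]*np.sin(a)+M[:,1]*np.cos(a),M[:,2]+dz]
    f=lambda v:np.ravel([proj(w,c)-u for w,u in zip(W(v),U)])
    s=least_squares(f,x0,loss="soft_l1");print("pose",s.x[:2].round(1),np.degrees(s.x[2]).round(2),"res",np.round(s.fun,1));return s.x
E
python3 - <<'E'
from fit import *
import pickle
c=pickle.load(open("w3.pkl","rb"))
fit(c,[((-14,50,30),(453,318)),((109,50,23.5),(580,322)),((109,20,23.5),(579,352)),((-14,-50,30),(453,411)),((14,-50,30),(481,416)),((14,50,30),(484,318))],[450,-336,-.33])
a=c["img"].astype(int);h=cv2.cvtColor(c["img"],cv2.COLOR_RGB2HSV)
m=((h[...,0]>18)&(h[...,0]<35)&(h[...,1]>150)&(h[...,2]>60)).astype(np.uint8);m[:215]=0;m[310:]=0;m[:,:300]=0;m[:,370:]=0
ys,xs=np.nonzero(m);print("yellow px x1.4",xs.min()*1.4,xs.max()*1.4+1.4,ys.min()*1.4,ys.max()*1.4+1.4,len(xs))
for p in [(505,136),(455,5),(650,65)]: print(at(np.array(p)/1.4,c,18))
E
```

```text
pose [ 452.  -332.5] -20.6 res [ 2.4  2.1  1.2 -1.5 -1.4 -2.7 -2.   1.2 -2.4 -2.2  1.3  2.3]
yellow px x1.4 449.4 484.3999999999999 316.4 417.19999999999993 857
[ 547.  -137.2   18. ]
[536.4 -27.5  18. ]
[ 678.2 -122.9   18. ]
```

```bash
python3 - <<'E'
from plan import *
plan([(451.5,-334.5,130,-20,4),(451.5,-334.5,36,-20,4),(451.5,-334.5,36,-20,2)],-1)
E
```

```text
10 rows ->  [ 451.5 -334.5   36. ] -20.03
[[-1,-0.0292,0.0197,0.0297,0.0,0.0,0.0],[-1,-0.0292,0.0196,0.0297,0.0,0.0,0.0],[-1,-0.0293,0.0197,0.0297,0.0,0.0,0.0],[-1,-0.0292,0.0196,0.0297,0.0,0.0,0.001],[-1,0.0,0.0,0.0235,0.0,0.0,0.0],[-1,0.0,0.0,0.0235,0.0,0.0,0.0],[-1,0.0,0.0,0.0235,0.0,0.0,0.0],[-1,0.0,0.0,0.0235,0.0,0.0,0.0],[-1,0.0,0.0,0.0,0.0,0.0,0.0],[-1,0.0,0.0,0.0,0.0,0.0,0.0]]
```

Request:
send_rows([
  [-1,-0.0292,0.0197,0.0297,0,0,0],
  [-1,-0.0292,0.0197,0.0297,0,0,0],
  [-1,-0.0292,0.0196,0.0297,0,0,0],
  [-1,-0.0292,0.0196,0.0297,0,0,0],
  [-1,0,0,0.029,0,0,0],
  [-1,0,0,0.029,0,0,0],
  [-1,0,0,0.022,0,0,0],
  [-1,0,0,0.014,0,0,0],
  [-1,0,0,0,0,0,0],
  [-1,0,0,0,0,0,0],
])

```text
time_s: 12.5
eef_pos: [451.8, -335.0, 36.9]
ee_rot: [0.001, 0.819, 0.574, 0.0]
force: [0.3, -0.6, -0.2]
grip_width: 1.0
grip_force: 0.0
```

```bash
python3 c.py w4
```

```text
[ 451.8 -335.    36.9] -19.99
[ 451.7 -335.    36.9] -19.99
square 0.6 [277.3 237.8] [ 452.3 -337.6    0. ]
stock_end_a 0.96 [296.7 164.5] [ 480.1 -294.3   10. ]
stock_end_a 0.86 [296.2 309.7] [ 447.7 -387.9   10. ]
stock_end_b 0.96 [296.7 164.5] [ 480.1 -294.3   10. ]
stock_end_b 0.86 [296.2 309.7] [ 447.7 -387.9   10. ]
blade_tip 0.69 [465.2 190.7] [ 566.1 -339.6   19.5]
```

View pics/w4.png

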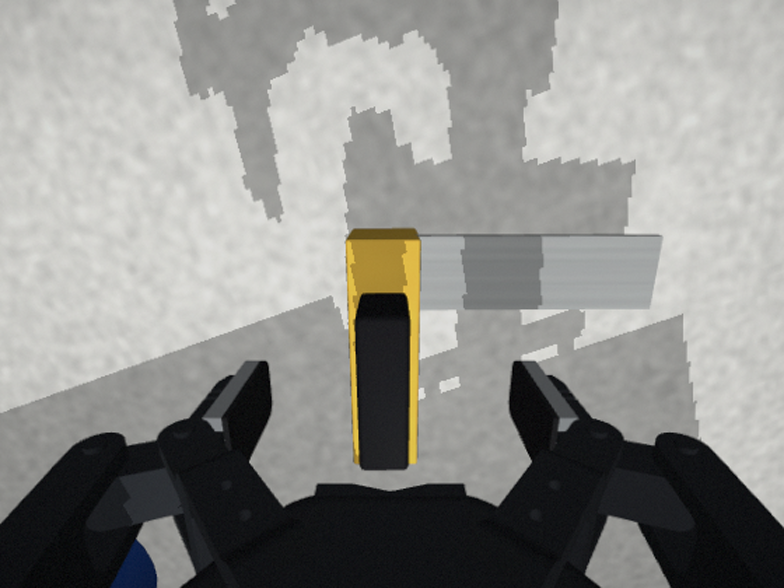

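The square lies centred between the fingers: ridge at (383,385), stock top at (347–420, 240–463), blade tip at (656,272).

```bash
python3 - <<'E'
from fit import *
import pickle
c=pickle.load(open("w4.pkl","rb"))
fit(c,[((-14,50,30),(347,240)),((14,50,30),(420,240)),((109,50,23.5),(662,236)),((109,20,23.5),(650,308)),((-14,-50,30),(354,463)),((14,-50,30),(417,463))],[450,-336,-.33])
E
```

```text
pose [ 450.9 -337.3] -19.62 res [-1.2 -0.3  0.8 -0.7  0.5 -0.2 -0.4  0.2 -0.1  1.   0.2  0.8]
```

Request:
send_rows([
  [1,0,0,0,0,0,0],
  [1,0,0,0,0,0,0],
  [1,0,0,0,0,0,0],
  [1,0,0,0,0,0,0],
  [1,0,0,0,0,0,0],
  [1,0,0,0,0,0,0],
  [1,0,0,0,0,0,0],
  [1,0,0,-0.02,0,0,0],
  [1,0,0,-0.035,0,0,0],
  [1,0,0,-0.02,0,0,0],
], squeeze=60)

```text
time_s: 14.15
eef_pos: [451.4, -334.7, 112.1]
ee_rot: [0.0, 0.819, 0.574, 0.0]
force: [0.5, 0.2, -3.6]
grip_width: 0.196
grip_force: 61.5
```

```bash
python3 - <<'E'
from plan import *
plan([(445,-280,200,-12,3),(445,-130,230,5.8,5),(445,-130,230,5.8,2)],1)
E
```

```text
10 rows ->  [ 445. -130.  230.] 5.79
[[1,0.0164,-0.0082,-0.0293,0.0,0.0,-0.047],[1,0.0168,-0.0075,-0.0293,0.0,0.0,-0.046],[1,0.017,-0.0067,-0.0294,0.001,0.0,-0.047],[1,0.0294,-0.0062,-0.006,0.0,0.0,-0.062],[1,0.0297,-0.0044,-0.006,0.0,0.0,-0.062],[1,0.0299,-0.0026,-0.006,0.0,0.0,-0.062],[1,0.03,-0.0007,-0.006,0.0,0.0,-0.062],[1,0.0299,0.0012,-0.006,-0.001,0.0,-0.062],[1,0.0,0.0,0.0,0.0,0.0,0.0],[1,0.0,0.0,0.0,0.0,0.0,0.0]]
```

Request:
send_rows([
  [1,0.0164,-0.0082,-0.0293,0,0,-0.047],
  [1,0.0168,-0.0075,-0.0293,0,0,-0.046],
  [1,0.017,-0.0067,-0.0294,0,0,-0.047],
  [1,0.0294,-0.0062,-0.006,0,0,-0.062],
  [1,0.0297,-0.0044,-0.006,0,0,-0.062],
  [1,0.0299,-0.0026,-0.006,0,0,-0.062],
  [1,0.03,-0.0007,-0.006,0,0,-0.062],
  [1,0.0299,0.0012,-0.006,0,0,-0.062],
  [1,0,0,0,0,0,0],
  [1,0,0,0,0,0,0],
])

```text
time_s: 15.4
eef_pos: [444.8, -130.3, 228.6]
ee_rot: [-0.0, 0.671, 0.742, -0.0]
force: [0.1, -0.5, -3.3]
grip_width: 0.193
grip_force: 61.4
```

```bash
python3 c.py w5
```

```text
[ 444.8 -130.3  228.6] 5.76
[ 444.8 -130.6  228.6] 5.72
red_clip 0.82 [464.6 124.8] [658.6 -40.3  18. ]
square 0.81 [278.  238.4] [ 454.1 -213.6    0. ]
square 0.25 [300.9 312.6] [ 500.2 -329.6    0. ]
stock_end_a 0.92 [296.  164.2] [ 465.9 -108.7   10. ]
stock_end_b 0.92 [296.  164.2] [ 465.9 -108.7   10. ]
blade_tip 0.78 [252.4  64.9] [404.4  -2.8  19.5]
blade_tip 0.68 [465.6 191.5] [ 681.4 -119.1   19.5]
```

View pics/w5.png

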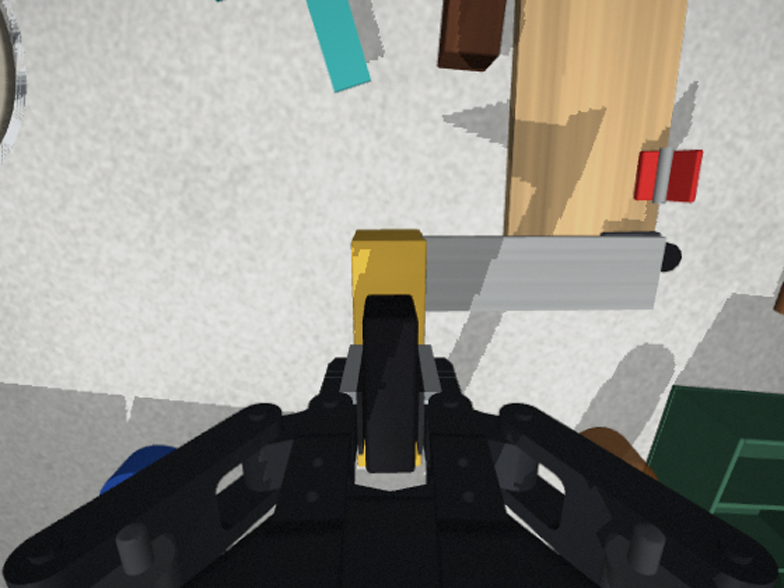

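The blade (425–665, 236–310) is aligned with the gripper. The board's near edge runs from (517,0) to (507,237) and the red clip is at (668,175). Next, extract the edge line and the clip by colour.

```bash
cat > d.py <<'E'
from fit import *
import pickle
c=pickle.load(open("w5.pkl","rb"))
h=cv2.cvtColor(c["img"],cv2.COLOR_RGB2HSV).astype(int)
P=[]
for y in range(4,164,4):
    row=c["img"][y,355:385].astype(int); g=row[:,0]-row[:,2]   # red-blue: tan
    xs=np.nonzero((g>50)&(row[:,0]>100))[0]
    if len(xs): P.append(at((355+xs[0],y+.5),c,18)[:2])
P=np.array(P);vx,vy,x0,y0=cv2.fitLine(P.astype(np.float32),cv2.DIST_HUBER,0,.01,.01).ravel()
if vy<0:vx,vy=-vx,-vy
d=(P-[x0,y0])@[vy,-vx];yaw=np.arctan2(-vx,vy)
print("edge pt",x0,y0,"yaw",np.degrees(yaw),"resid",d.std().round(2),np.abs(d).max().round(1),len(P))
r=(((h[...,0]<6)|(h[...,0]>174))&(h[...,1]>170)&(h[...,2]>90)).astype(np.uint8);r[:,:440]=0;r[:90]=0;r[150:]=0
k=np.argwhere(r)[:,::-1];print("red bbox x1.4",k.min(0)*1.4,k.max(0)*1.4+1.4)
for z,ps in [(18,[(640,151),(635,201)]),(54,[(640,151),(703,151),(695,203),(635,201)])]: print(z,*[at(np.array(p)/1.4,c,z)[:2] for p in ps])
ux=np.array([np.cos(yaw),np.sin(yaw)]);uy=np.array([-ux[1],ux[0]]);E=np.array([x0,y0])
for clip in [(658.6,-40.3),(657.1,-37.2),(652.7,-40.1)]:
    q=np.array(clip)-E;al=q@uy;print("clip: x past edge",(q@ux).round(1),"foot of edge",(E+al*uy).round(1))
    # square origin with face on edge; TCP at square (0,2.5)
    o=E+al*uy-35*uy-14*ux;print("  square origin",o.round(1),"TCP",(o+2.5*uy).round(1))
cc=ctrl.capture("top")
for q in("red_clip","blue_clip","board"):print(q,[ (np.round(b["extent"],1),round(b["score"],2)) for b in ctrl.boxes_of(q,cc)[:2]])
E
python3 d.py
```

```text
edge pt 533.96 3.56 yaw 6.741189 resid 0.48 1.1 40
red bbox x1.4 [634.2 149.8] [702.8 201.6]
18 [644.5 -22.6] [651.  -63.1]
54 [623.6 -26.3] [672.1 -20.6] [677.5 -58.8] [629.5 -62.7]
clip: x past edge 118.6 foot of edge [540.8 -54.2]
  square origin [531.  -90.6] TCP [530.7 -88.1]
clip: x past edge 117.5 foot of edge [540.4 -51. ]
  square origin [530.6 -87.4] TCP [530.3 -84.9]
clip: x past edge 112.8 foot of edge [540.7 -53.3]
  square origin [530.9 -89.7] TCP [530.6 -87.3]
red_clip [(array([287.9, 156.3,  19.4,  16.8]), 0.67)]
blue_clip [(array([217.4, 160.6,  22.5,  19.9]), 0.79)]
board [(array([194.2, 157.8, 137.8,  66.1]), 0.94)]
```

```bash
python3 - <<'E'
from plan import *
plan([(524.8,-88.7,140,6.6,5),(524.8,-88.7,60,6.6,3),(524.8,-88.7,60,6.6,2)],1)
E
```

```text
10 rows ->  [524.8 -88.7  60. ] 6.59
[[1,0.0066,0.0167,0.0178,0.0,0.0,-0.003],[1,0.0066,0.0167,0.0178,0.0,0.0,-0.003],[1,0.0065,0.0168,0.0178,0.0,0.0,-0.003],[1,0.0064,0.0168,0.0178,0.0,0.0,-0.003],[1,0.0064,0.0168,0.0178,0.0,0.0,-0.002],[1,0.0,0.0,0.0267,0.0,0.0,0.0],[1,0.0,0.0,0.0266,0.0,0.0,0.0],[1,0.0,0.0,0.0267,0.0,0.0,0.0],[1,0.0,0.0,0.0,0.0,0.0,0.0],[1,0.0,0.0,0.0,0.0,0.0,0.0]]
```

Request:
send_rows([
  [1,0.0066,0.0167,0.0178,0,0,-0.003],
  [1,0.0066,0.0167,0.0178,0,0,-0.003],
  [1,0.0065,0.0168,0.0178,0,0,-0.003],
  [1,0.0064,0.0168,0.0178,0,0,-0.003],
  [1,0.0064,0.0168,0.0178,0,0,-0.002],
  [1,0,0,0.0267,0,0,0],
  [1,0,0,0.0267,0,0,0],
  [1,0,0,0.0267,0,0,0],
  [1,0,0,0,0,0,0],
  [1,0,0,0,0,0,0],
])

```text
time_s: 17.25
eef_pos: [525.4, -89.0, 61.0]
ee_rot: [0.001, 0.665, 0.747, 0.0]
force: [0.2, -0.2, -3.1]
grip_width: 0.195
grip_force: 61.4
```

```bash
python3 c.py w6
```

```text
[525.4 -89.   61. ] 6.59
[525.5 -89.   61.2] 6.59
red_clip 0.57 [487.9 183.3] [661.2 -40.2  18. ]
square 0.59 [279.  239.1] [ 529.3 -102.9    0. ]
stock_end_a 0.71 [298.  163.5] [535.  -43.4  10. ]
stock_end_a 0.67 [300.9 313. ] [ 553.1 -158.9   10. ]
stock_end_b 0.71 [298.  163.5] [535.  -43.4  10. ]
stock_end_b 0.67 [300.9 313. ] [ 553.1 -158.9   10. ]
blade_tip 0.72 [467.5 190.8] [647.8 -46.6  19.5]
blade_tip 0.61 [280.8 240.6] [529.6 -95.7  19.5]
```

View pics/w6.png

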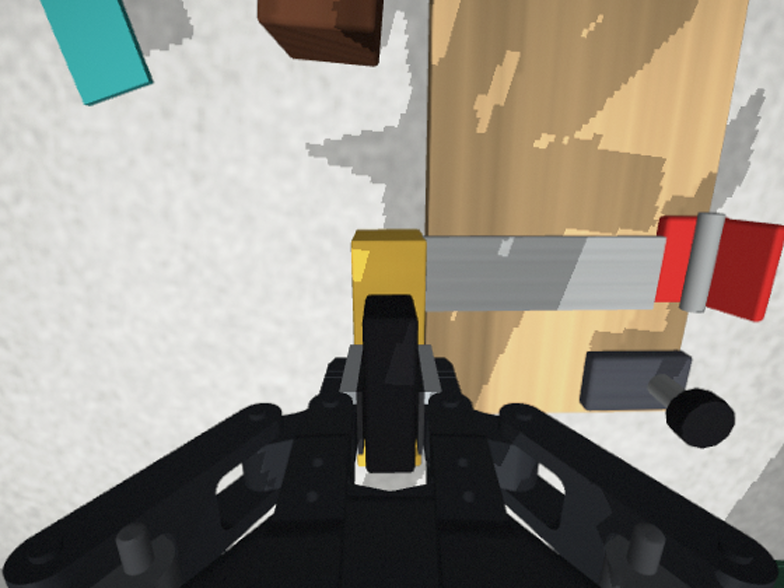

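At hover, the blade (425–665, 237–310) points at the red clip (665–775, 215–320), and the board edge is at column ≈428. Refit the edge here.

```bash
sed -e 's/w5.pkl/w6.pkl/;s/355/295/g;s/385/325/;s/g>50/g>40/;s/>100/>80/;s/\[(658.6.*\]:/[(660,-40.3)]:/' d.py > d6.py; python3 d6.py
python3 - <<'E'
from plan import *
import pickle
c=pickle.load(open("w6.pkl","rb"))
for p in [(429,5),(428,120),(427,233)]: print(at(np.array(p)/1.4,c,18))
E
```

```text
edge pt 533.25 6.5 yaw 7.1984096 resid 0.17 0.4 40
[527.1  47.   18. ]
[532.7   4.2  18. ]
[539.  -43.6  18. ]Traceback (most recent call last):
  File "d6.py", line 15, in <module>
    k=np.argwhere(r)[:,::-1];print("red bbox x1.4",k.min(0)*1.4,k.max(0)*1.4+1.4)
                                                   ~~~~~^^^
    return umr_minimum(a, axis, None, out, keepdims, initial, where)
ValueError: zero-size array to reduction operation minimum which has no identity
```

Request:
send_rows([
  [1,-0.0005,0,0.006,0,0,-0.009],
  [1,0,0,0.006,0,0,0],
  [1,0,0,0.005,0,0,0],
  [1,0,0,0.003,0,0,0],
  [1,0,0,0.002,0,0,0],
  [1,0,0,0.0015,0,0,0],
  [1,0,0,0,0,0,0],
  [1,0,0,0,0,0,0],
  [1,0,0,0,0,0,0],
  [1,0,0,0,0,0,0],
])

```text
time_s: 18.9
eef_pos: [524.9, -89.2, 36.4]
ee_rot: [0.0, 0.662, 0.75, 0.0]
force: [-0.4, -0.1, -2.9]
grip_width: 0.198
grip_force: 61.4
```

Request:
send_rows([
  [1,0,0.001,0,0,0,0],
  [1,0,0.001,0,0,0,0],
  [1,0,0.001,0,0,0,0],
  [1,0,0.001,0,0,0,0],
  [1,0,0.001,0,0,0,0],
  [1,0,0.0005,0,0,0,0],
  [1,0,0.0005,0,0,0,0],
  [1,0,0,0,0,0,0],
  [1,0,0,0,0,0,0],
  [1,0,0,0,0,0,0],
])

```text
time_s: 20.15
eef_pos: [529.5, -88.5, 36.4]
ee_rot: [-0.001, 0.662, 0.75, -0.001]
force: [-8.9, -1.8, 2.8]
grip_width: 0.199
grip_force: 62.2
```

```bash
python3 - <<'E'
from plan import *
s=ctrl.sense();print(s["force"].round(1),s["wrist_torque"].round(2),np.degrees(ang(cur(s)[1])))
c=ctrl.capture("wrist");save(c,"w7",(230,0,330,300),2.0)
for q,z in dict(red_clip=18,stock_end_a=10,blade_tip=19.5).items():
    for d in ctrl.landmark_of(q,c)[:2]: print(q,round(d["score"],2),np.round(d["point"],1),at(d["point"],c,z))
E
```

```text
[-8.9 -1.8  2.8] [-0.33  1.36 -0.19] 7.097671835118696
red_clip 0.65 [508.  194.5] [659.4 -40.4  18. ]
stock_end_a 0.85 [299.7 312.7] [ 552.1 -139.9   10. ]
stock_end_a 0.55 [299.1 166.5] [537.2 -41.2  10. ]
blade_tip 0.76 [51.1 59.5] [402.8  -0.7  19.5]
blade_tip 0.57 [466.4 192.5] [633.2 -42.2  19.5]
```

View pics/w7.png

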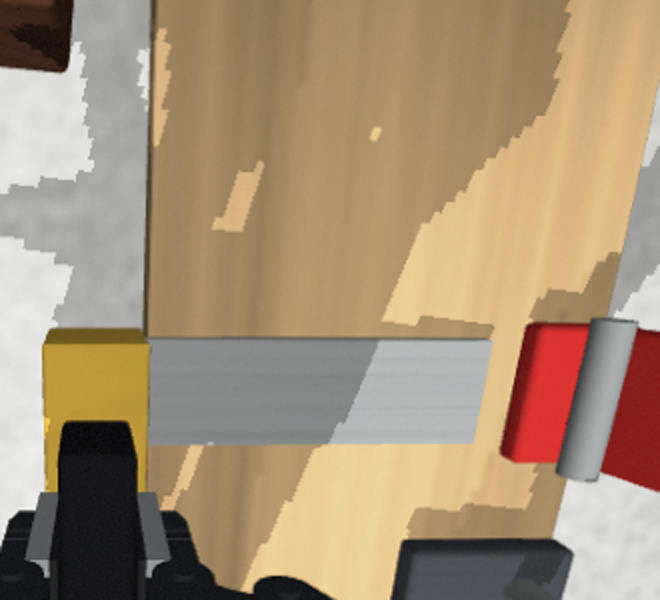

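The blade tip middle (482,391) points at the middle of the clip's front (512,392), within about 1.5 mm, and the stock is against the edge. Releasing and rising.

Request:
send_rows([
  [0.6,0,0,0,0,0,0],
  [0.4,0,0,0,0,0,0],
  [0,0,0,0,0,0,0],
  [-0.5,0,0,0,0,0,0],
  [-0.5,0,0,0,0,0,0],
  [-0.5,0,0,-0.01,0,0,0],
  [-0.5,0,0,-0.02,0,0,0],
  [-0.5,0,0,-0.03,0,0,0],
  [-0.5,0,0,-0.02,0,0,0],
  [-0.5,0,0,0,0,0,0],
])

```text
time_s: 21.6
eef_pos: [531.6, -88.7, 118.1]
ee_rot: [0.002, 0.662, 0.75, 0.001]
force: [-0.1, 0.6, -0.8]
grip_width: 0.749
grip_force: 0.0
```

```bash
cat > e.py <<'E'
from fit import *
ctrl.capture("wrist");c=ctrl.capture("wrist");import pickle;pickle.dump(c,open("w8.pkl","wb"))
p,r=cur();print(p.round(1))
for q,z in dict(red_clip=18,stock_end_a=10,blade_tip=19.5,square=0).items():
    for d in ctrl.landmark_of(q,c)[:2]: print(q,round(d["score"],2),np.round(d["point"],1),at(d["point"],c,z))
# blade upper edge & board edge & stock in px
im=c["img"].astype(int)
o=cv2.cvtColor(c["img"],cv2.COLOR_RGB2BGR);cv2.imwrite("pics/w8.png",cv2.resize(o[40:360,180:560],None,fx=2.1,fy=1.87,interpolation=cv2.INTER_CUBIC))
ct=ctrl.capture("top")
for q in("dark_offcut","pale_offcut","square"):
    for d in ctrl.landmark_of(q,ct)[:2]: print("top",q,round(d["score"],2),np.round(d["point"],1),at(d["point"],ct,0))
E
python3 e.py
```

```text
[530.6 -88.4 116. ]
red_clip 0.58 [434.6 173.8] [659.8 -43.   18. ]
stock_end_a 0.67 [287.7 151.6] [534.6 -41.3  10. ]
stock_end_a 0.62 [291.  261.3] [ 551.4 -142.6   10. ]
blade_tip 0.89 [123.2  80.3] [401.1  -1.8  19.5]
blade_tip 0.58 [406.2 168.9] [633.9 -41.9  19.5]
square 0.69 [278.9 205.5] [533.6 -92.3   0. ]
top dark_offcut 0.93 [254.9 235.7] [483.8  62.    0. ]
top pale_offcut 0.92 [122.5 262.1] [413.4 382.    0. ]
top square 0.54 [239.4 300.5] [326.9  95.    0. ]
```

View pics/w8.png

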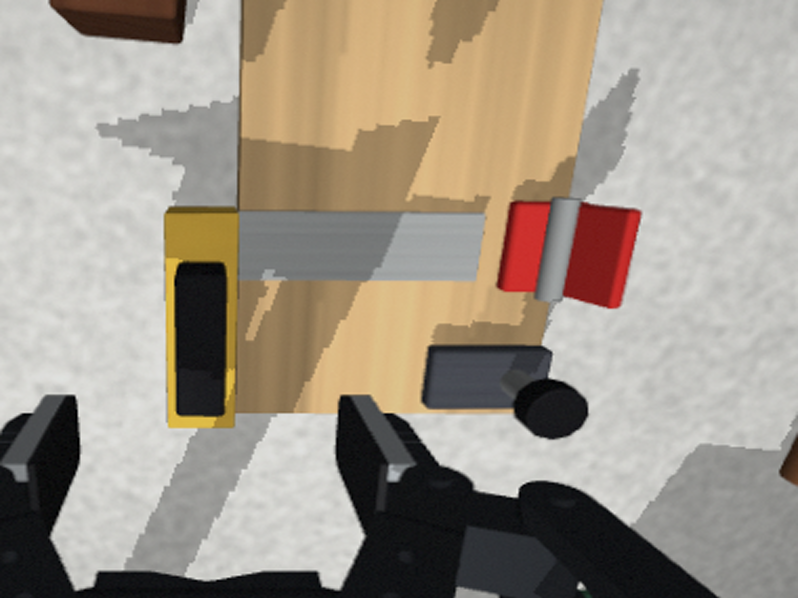

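The square is released: stock (165–238, 208–427) against the near edge, blade tip middle (480,246), clip front middle (504,247). Numeric flush check.

```bash
python3 - <<'E'
from plan import *
import pickle
c=pickle.load(open("w8.pkl","rb"));im=c["img"].astype(int)
def line(P):
    vx,vy,x,y=cv2.fitLine(np.array(P,np.float32),cv2.DIST_HUBER,0,.01,.01).ravel();s=np.sign(vy)
    print(len(P),"yaw",np.degrees(np.arctan2(-vx*s,vy*s)).round(2),"x at y=-45,-90,-140:",[float(np.round(x+(Y-y)*vx/vy,1)) for Y in(-45,-90,-140)])
def sub(y,lo,hi,ch):   # strongest step column, subpixel
    g=np.abs(np.diff(ch[y,lo:hi].astype(float)));k=int(g.argmax());k=min(max(k,1),len(g)-2)
    a,b,d=g[k-1:k+2];return lo+k+1+ .5*(a-d)/(a-2*b+d-1e-9)
rb=im[...,0]-im[...,2]
line([at((sub(y,288,302,rb),y+.5),c,18)[:2] for y in range(45,148,3)])
sat=rb/np.maximum(im[...,0],1)*200
line([at((sub(y,284,300,sat),y+.5),c,30)[:2] for y in range(192,262,2)])
line([at((sub(y,252,267,rb),y+.5),c,30)[:2] for y in range(155,262,3)])
B=[]
for col in range(300,402,4):
    g=np.diff(rb[140:165,col].astype(float));B.append(at((col+.5,140+np.abs(g).argmax()+1),c,23.5)[:2])
B=np.array(B);f=np.polyfit(B[:,0],B[:,1],1);print("blade left edge yaw",np.degrees(np.arctan(f[0])), "y at 660:",np.polyval(f,660)-15)
E
```

```text
35 yaw 6.84 x at y=-45,-90,-140: [539.4000244140625, 544.7999877929688, 550.7999877929688]
35 yaw 6.61 x at y=-45,-90,-140: [534.7000122070312, 539.9000244140625, 545.7000122070312]
36 yaw 6.94 x at y=-45,-90,-140: [511.20001220703125, 516.7000122070312, 522.7999877929688]
blade left edge yaw 6.828080892730205 y at 660: -40.79124236080527
```

```bash
python3 - <<'E'
from plan import *
import pickle
c=pickle.load(open("w8.pkl","rb"));im=c["img"].astype(int)
for y in(165,200,230,255): print(y,[tuple(map(int,v)) for v in im[y,284:300:1]])
for y in (165,200,230,255):
  print([float(at((x,y+.5),c,30)[0]) for x in (290,292,294)], float(at((292,y+.5),c,30)[1]))
E
```

```text
165 [(169, 136, 51), (169, 136, 51), (166, 134, 50), (167, 135, 51), (167, 135, 51), (169, 135, 52), (167, 135, 51), (167, 135, 51), (166, 134, 51), (130, 113, 65), (121, 123, 123), (119, 121, 121), (119, 122, 121), (119, 121, 121), (118, 121, 120), (119, 121, 121)]
200 [(18, 23, 23), (19, 20, 21), (19, 18, 20), (39, 32, 19), (130, 106, 40), (166, 133, 50), (166, 135, 51), (164, 132, 49), (155, 124, 48), (132, 110, 79), (141, 117, 84), (139, 116, 83), (137, 114, 82), (137, 115, 82), (137, 114, 81), (138, 115, 81)]
230 [(20, 21, 21), (19, 19, 20), (22, 20, 20), (67, 55, 19), (167, 135, 51), (168, 135, 51), (167, 136, 51), (162, 131, 51), (112, 92, 51), (140, 116, 83), (136, 112, 80), (136, 114, 82), (134, 112, 80), (134, 110, 79), (136, 115, 81), (138, 115, 82)]
255 [(27, 29, 31), (22, 25, 24), (55, 47, 25), (168, 138, 52), (164, 132, 49), (165, 132, 50), (165, 132, 50), (151, 122, 48), (130, 109, 78), (138, 114, 82), (135, 113, 80), (134, 112, 80), (133, 111, 80), (135, 112, 81), (139, 114, 83), (139, 115, 83)]
[536.9, 538.5, 540.1] -49.7
[540.8, 542.5, 544.1] -78.0
[544.4, 546.1, 547.7] -103.9
[547.6, 549.3, 551.0] -126.9
```

The stock face sits within 0.5 mm of the board edge along its whole length and is parallel to it. The blade line hits the clip centre within about 0.5 mm, and the pale offcut is in the tray. The gripper is clear, so I'm handing in.

```bash
python3 -c "
from rig import ctrl
print(ctrl.finish_job())"
```

```text
the job is handed in; nothing more can be done
None
```

The job is handed in at about 22 s of the 56 s allowed: the pale offcut is in the grey tray, and the try square is released with its stock flush along the board's near edge and its blade pointing at the middle of the red clip. By my last measurements the stock is within 0.5 mm of the edge and the blade line passes within about 0.5 mm of the clip's centre.

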